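# Tuck a steel shank under the heel board and press it down

### The job

Fit the steel shank into the insole on the lay-up board: of the three shanks lying on the bench take the one that fits the length of the insole's channel, slide its end under the overlapping heel board without prising the heel board up, and lay it down flat in the channel. Then press it down firmly from above, as one does while the cement takes, and finish while still holding it pressed; leave the other two shanks and the tools lying where they are.

Things in the scene. Friction and masses are not known exactly. Their poses are not given: they have to be found in the camera images.
- insole: Shoe insole (262 mm long) tacked on a pale wooden lay-up board 300 x 120 x 12 mm, which is screwed down. Origin: centre of the board's underside, on the bench top; x along the sole, heel at +x, z up. Top of fibreboard 16 mm, of the 2 mm cork layer on it 18 mm above the bench. The cork has a straight dark-floored channel for the shank, whose heel end runs under the heel board.
- channel_mid (a point): Centre of the channel's floor, 16 mm above the bench. Axes as the insole's: x to the heel, z up. The channel is 120 mm long (60 either way), 22 mm wide, 2 mm deep. Front end: a 2 mm step up to the cork. Heel end: upright face of a cork heel seat 10.5 mm high. The heel board overhangs the last 30 mm, 10.5 mm above the channel floor, 8.5 mm above the cork.
- heel_board (a joint): Stiff brown heel board, 3 mm thick, 76 mm long, 56 to 62 mm wide, lying on the heel seat (top 29.5 mm above the bench), fixed only along its back edge and springy: about 0.5 N under its front edge begins to lift it. 0: lying flat; grows (rad) as the front edge is lifted, 0.05 is about 3.5 mm at that edge.
- lap_edge (a point): Middle of the heel board's straight front edge, on its underside, 26.5 mm above the bench, 30 mm from channel_mid towards the heel.
- shank_medium: The shank that fits: flat steel strip with rounded ends, 110 x 16 x 6 mm, about 55 g, lying flat on the bench; the middle one in length of three alike. Origin: centre of its underside; x along its length (ends alike), z up. In the channel it has 5 mm of play at either end, about 25 mm of it is under the heel board, and its top stands 4 mm above the cork.
- shank_medium_end_a (a point): Middle of the tip of one rounded end of the medium shank, at its underside, 55 mm from its origin along +x.
- shank_medium_end_b (a point): The same at the other end, 55 mm from its origin along -x.
- shank_short: Short steel shank, same section, 90 mm long: too short for the channel. To be left lying. Origin: centre of its underside.
- shank_long: Long steel shank, same section, 130 mm long: too long for the channel. To be left lying. Origin: centre of its underside.
- glue_tin: Tin, 68 mm across, 86 mm high, standing right of the lay-up board. Origin: centre of its underside.
- bone_folder: Pale flat bone folder, 143 x 24 x 8 mm, on the bench near the robot. Origin: centre of its underside.
- strap_roll: Round roll of tan strap, 62 mm across, 29 mm high, on the bench near the robot, left. Origin: centre of its underside.
- wax_puck: Round cake of wax, 60 mm across, 23 mm high, behind the shanks. Origin: centre of its underside.
- shoe_brush: Brush with wooden back, 145 x 50 x 42 mm, behind the shanks. Origin: centre of its underside.
- lasting_pincers: Pincers with red grips, 186 x 57 x 20 mm, left of the shanks. Origin: centre of its underside.
- heel_block: Dark heel block, 65 x 63 x 20 mm, at the back. Origin: centre of its underside.

How it is judged:
On the way:
1. the medium shank lies along the channel with its end under the heel board, the heel board not prised up (x of shank_medium in the frame of channel_mid between -0.0075 and 0.0075 m and y of shank_medium in the frame of channel_mid between -0.005 and 0.005 m and angle between the x axis of shank_medium and the x axis of insole, either way round below 0.08 rad and z of shank_medium in the frame of channel_mid below 0.006 m and value of joint heel_board below 0.05 rad), for 0.1 s.
At the end, for the whole second after the job is handed in: 110 mm shank flat in the channel (both ends within 1.4 mm of its floor; centre within 7.5 mm along, 5 mm across of the middle; in line within 0.08 rad), heel board down (under 0.05 rad), and the fingers still pressing the shank onto the insole with over 3 N (x of shank_medium in the frame of channel_mid between -0.0075 and 0.0075 m and y of shank_medium in the frame of channel_mid between -0.005 and 0.005 m and angle between the x axis of shank_medium and the x axis of insole, either way round below 0.08 rad and z of each of shank_medium_end_a, shank_medium_end_b in the frame of channel_mid below 0.0014 m and value of joint heel_board below 0.05 rad and contact force between the fingers and shank_medium above 3 N and contact force between shank_medium and insole above 3 N and linear speed of shank_medium below 0.02 m/s); the arm keeps its last pose, push and grip.
It fails at once if the heel board was prised up (front edge raised more than about 5 mm) (value of joint heel_board above 0.07 rad).
It fails at once if the shank was pressed with more than 60 N (contact force between shank_medium and insole above 60 N).
It fails at once if the short or the long shank was moved more than 30 mm (distance of any of shank_short, shank_long from where it was at the start of the episode above 0.03 m).
It fails at once if a tool or other bystander was pushed about (more than 30 mm) (distance of any of glue_tin, bone_folder, strap_roll, wax_puck, shoe_brush, lasting_pincers, heel_block from where it was at the start of the episode above 0.03 m).
It also fails if it takes over 46 s, if anything falls off the work surface, if the arm or the gripper's body presses on something with over 40 N, if the wrist force passes 120 N, or if a joint passes its speed limit or range.

### The arm

A 6-joint arm with a two-finger parallel gripper is mounted at the origin on a cart in front of the work surface, level with it; the furniture and walls round the work are solid. World frame = base frame: x ahead of the robot, y to its left, z up, the work surface at z = 0. Lengths are in m, angles in rad, forces in N, time in s.
With the tool pointing down it reaches from about 0.35 to 0.85 m from the base axis. Payload 8.1 kg.
Tool frame: the origin (TCP) lies between the finger pads; the fingertips stand 14 mm ahead of it and the grasp point (between the pads) lies 5 mm behind it (robot.tcp_to_tips is the z of the fingertips in the tool frame, in m); z points along the fingers, y is the line along which they close (so a half turn about z gives the same grasp; the last joint's range is limited). The gripper opens to 93 mm and grips with 3 to 60 N. Pads are 15 mm wide; open, the fingers measure 128 mm over their backs; the gripper's body (75 mm by 188 mm) begins 65 mm behind the grasp point.
Start: joints at [-1.39, 0.13, 1.488, -0, 1.523, -0.085], TCP at [0.158, -0.579, 0.233] pointing down, gripper open.
Joint ranges: [-2.96, 2.96], [-0.89, 2.26], [0.02, 2.5], [-1.34, 4.48], [0, 2.73], [-2.66, 2.66]. Speed limits (rad/s): [2.39, 2.39, 2.79, 3.14, 3.14, 3.14].

### API

Orientations are given as a rotation vector (axis times angle).
In Python, from plant import sensors, read_camera, robot gives the robot as it stands.
- The arm moves only by the tool shift_gripper, called by a JSON object that holds its "api" and its "payload", one argument or row to a line. Schema: {"type":"object","properties":{"motion":{"type":"array","items":{"type":"array","items":{"type":"array","items":{"type":"number"},"minItems":5,"maxItems":5},"minItems":1,"maxItems":20},"minItems":1,"maxItems":1},"clamp_n":{"type":"number"},"only":{"type":"string"},"quiet":{"type":"boolean"},"lines":{"type":"string"}},"required":["motion"],"additionalProperties":false}. motion is a list that holds a single list of rows (three levels of brackets), with 1 to 20 rows, each of 5 numbers: the finger opening in m, then dx, dy, dz in shares of the most that a row can go, 1 being 50 mm, then a turn about the tool's z in shares of pi rad (1.0 is pi rad); each row shifts and turns the commanded pose from where the row before left it, along the tool's axes as they then stand; what a row does not reach is not made up. A row lasts 1/10 s, in which the tool goes at most 0.05 m and 0.15 rad, less where a joint would pass 70% of its speed; a pose out of reach is approached as far as the arm can. The fingers move at their own pace and stop on an object; clamp_n is the grip in N (left out, the last holds). Time passes only in rows, so rows that do not move let the fingers close. The tool returns the time, the measured TCP pose, the force, the opening and the grip force at its end. only (a regular expression) keeps the lines of the reply that match it, lines (a string "A,B") keeps lines A to B, and quiet returns only ok. Shift and turn numbers lie between -1 and 1, and a call with a number outside is refused. Input that does not fit is refused with a message, and nothing moves.
- sensors.read_state(): the state, without advancing time (a new reading comes with each control period).
- read_camera(name): name is "scene" or "top"; returns a dict with "image" (480x640x3 uint8, red, green, blue), "depth" (480x640 float32, m along the optical axis (not along the pixel's ray), 0 where there is no reading), "fx", "fy", "cx", "cy" (pixels), "R" (3x3) and "t" (3): a world point X has camera coordinates R X + t. Camera axes: x right, y down, z forward; pixel columns grow to the right and rows downward; lengths in m; the calibration is good to about 2 mm. A picture is of the moment at which its call begins.
- robot.close_job(): hands the job in; it is judged then, once.
The state is a dict: "t": time; "q": joint angles; "dq": joint speeds; "joint_torque": joint torques, N m; "tool_pos": TCP position; "orientation": TCP orientation; "force": force on the tool from outside, world axes, zero at the start; "wrist_torque": the same for the moment, N m; "opening": finger opening in m; "gripper_force": force on a finger pad.
Only numpy, scipy, OpenCV 4.12 (cv2) and the standard library are available. Lean on these libraries where they do the work, as an engineer would, in place of code of your own. Each camera call takes 0.05 s, during which the arm holds its last target. There are 200 camera calls.

## Working session

There is one attempt and no reset: what is moved stays moved. The work goes in short steps, Python scripts to look and compute and a tool call to move; the robot and the scene stay as the last step left them, time stands still between calls to the robot, and variables do not carry over. Pictures are saved under pics/ and viewed, at most 10 in all, crops included, and the job is handed in when it is done.

```bash
mkdir -p pics; cat > h.py <<'E'
import numpy as np,cv2
from plant import sensors,read_camera,robot
def snap(n,f):
    c=read_camera(n); cv2.imwrite('pics/'+f,c['image'][:,:,::-1]); np.savez('pics/'+f[:-4]+'.npz',**c); return c
def onplane(c,u,v,z):
    R,t=np.array(c['R']),np.array(c['t'])
    o=-R.T@t; d=R.T@np.array([(u-c['cx'])/c['fx'],(v-c['cy'])/c['fy'],1.])
    return o+d*(z-o[2])/d[2]
E
python3 - <<'E'
from h import *
c=snap('top','top.png');d=snap('scene','scene.png')
for k in (c,d): print(k['fx'],-np.array(k['R']).T@k['t'])
s=sensors.read_state();print(s['tool_pos'],s['orientation'],s['t'],robot.tcp_to_tips)
E
```

```text
486.1290780568076 [0.37695007 0.16934983 1.13628906]
438.09241061573294 [0.21979617 0.78913081 0.77616508]
[ 0.15752379 -0.57844388  0.23169348] [-3.11227017e+00 -4.16056225e-01  1.61671485e-04] 0.1 0.014
```

View pics/top.png

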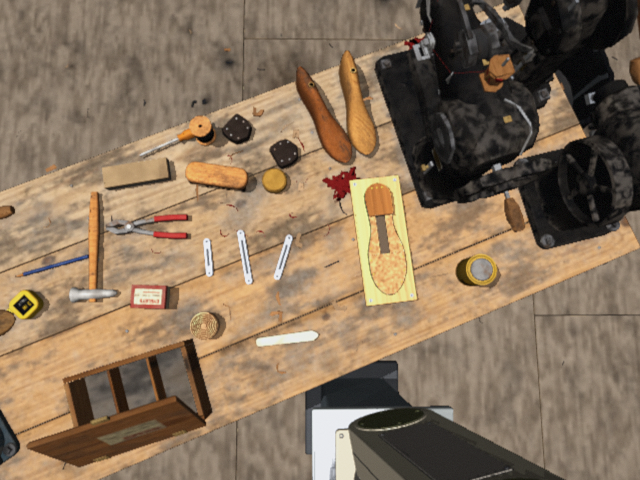

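View pics/scene.png

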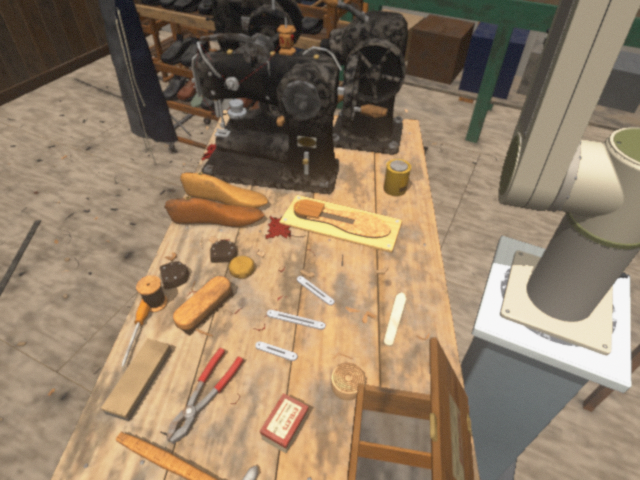

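The top view shows three shanks at (208,257), (245,257) and (284,257). The insole board is around (384,240), with the heel board at the top (380,200). I'll enlarge both areas to read them more closely.

```bash
python3 - <<'E'
from h import *
im=cv2.imread('pics/top.png')
a=cv2.resize(im[225:290,195:300],None,fx=7,fy=7,interpolation=cv2.INTER_CUBIC)
b=cv2.resize(im[170:310,340:425],None,fx=4.2,fy=4.2,interpolation=cv2.INTER_CUBIC)
cv2.imwrite('pics/a.png',a);cv2.imwrite('pics/b.png',b);print(a.shape,b.shape)
# masks of white shanks
g=im.astype(int);m=((g.min(2)>150)&((g.max(2)-g.min(2))<40)).astype(np.uint8);m=cv2.morphologyEx(m,cv2.MORPH_CLOSE,np.ones((5,5)))
n,l,s,ce=cv2.connectedComponentsWithStats(m)
c=np.load('pics/top.npz')
for i in range(1,n):
    if s[i,4]>100 and 190<ce[i][0]<300 and 220<ce[i][1]<295:
        v,u=np.nonzero(l==i);P=np.array([onplane(c,x,y,.006) for x,y in zip(u,v)])[:,:2]
        (cx,cy),wh,an=cv2.minAreaRect((P*1000).astype(np.float32));print(ce[i],cx,cy,wh,an)
E
```

```text
(455, 735, 3) (588, 357, 3)
[244. 256.] 494.8399658203125 318.4610290527344 (130.77613830566406, 17.22443199157715) 10.264705657958984
[282.51702786 256.81114551] 493.8244934082031 228.88038635253906 (16.499290466308594, 110.11898040771484) 73.22523498535156
[207.58545455 256.83272727] 493.4034118652344 402.8338623046875 (89.78428649902344, 17.33109474182129) 6.6325364112854
```

View pics/a.png

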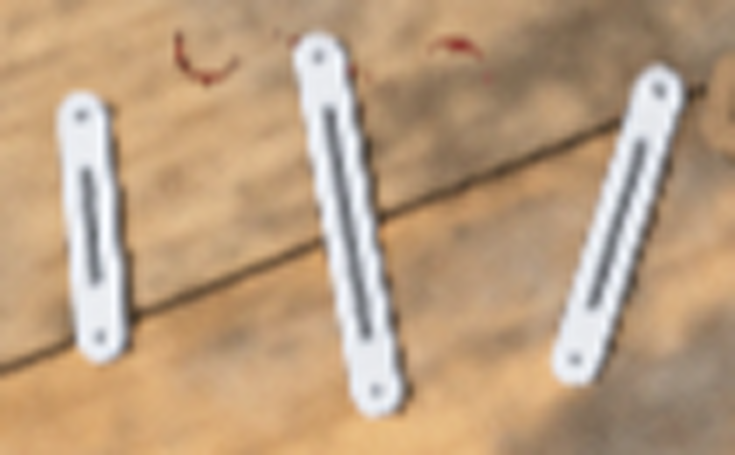

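View pics/b.png

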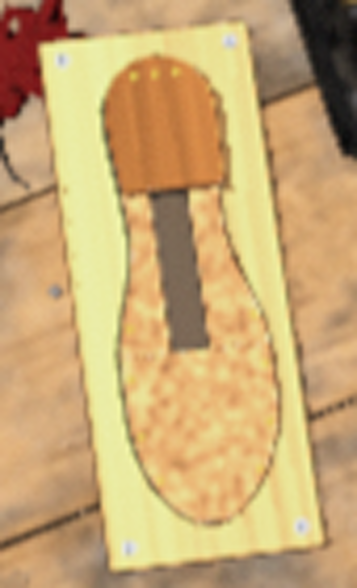

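The crop confirms that the right shank is the medium one, at 110 mm by measurement. The channel runs from the heel board edge at about (169,191) to its front end at (190,350) in the crop.

```bash
python3 - <<'E'
from h import *
c=np.load('pics/top.npz')
f=lambda p,z:onplane(c,340+(p[0]+.5)/4.2-.5,170+(p[1]+.5)/4.2-.5,z)[:2]
B=np.array([f(p,.012) for p in [(40,45),(248,24),(326,542),(112,570)]])
print(B,B.mean(0))
ax=(B[0]+B[1]-B[2]-B[3]);print('board ang',np.degrees(np.arctan2(ax[1],ax[0])),np.linalg.norm(ax)/2)
C=[f(p,.016) for p in [(150,192),(188,190),(210,348),(170,352)]];C=np.array(C);print(C)
fr=(C[2]+C[3])/2;a=(C[0]+C[1])/2-fr;print('front',fr,'ang',np.degrees(np.arctan2(a[1],a[0])),np.linalg.norm(a))
E1=f((122,192),.0295);E2=f((222,186),.0295);print('lap edge top',E1,E2,(E1+E2)/2)
for ang in(np.arctan2(ax[1],ax[0]),):
    u=np.array([np.cos(ang),np.sin(ang)]);print('mid from front',fr+.06*u,'from lap',(E1+E2)/2-.03*u)
# depth-based dark floor check
im=c['image'].astype(int);g=im[205:260,370:400]
m=(g.max(2)<130)&(g.max(2)-g.min(2)<35);v,u=np.nonzero(m)
P=np.array([onplane(c,x+370,y+205,.016) for x,y in zip(u,v)])[:,:2]
print(len(P),cv2.minAreaRect((P*1000).astype(np.float32)),P.mean(0))
s=sensors.read_state();print(s['orientation'],s['tool_pos'])
from scipy.spatial.transform import Rotation as R;print(R.from_rotvec(s['orientation']).as_matrix())
E
```

```text
[[ 0.67494027  0.07149526]
 [ 0.68732992 -0.04715785]
 [ 0.39480215 -0.0819929 ]
 [ 0.38011783  0.0360399 ]] [ 0.53429754 -0.0054039 ]
board ang 6.824347043058733 0.2957706115506746
[[ 0.58945936  0.01134387]
 [ 0.59058482 -0.0100093 ]
 [ 0.5016129  -0.02012137]
 [ 0.49943735  0.00214317]]
front [ 0.50052513 -0.0089891 ] ang 6.158174442405963 0.0900164009360648
lap edge top [0.5869078  0.02876163] [ 0.59025029 -0.02677516] [0.58857905 0.00099323]
mid from front [ 0.56010003 -0.00185954] from lap [ 0.5587916  -0.00257154]
11 ((587.8988037109375, 1.337209701538086), (2.738538980484009, 16.717212677001953), 9.51476764678955) [0.58807783 0.0008044 ]
[-3.11227017e+00 -4.16056225e-01  1.61671485e-04] [ 0.15752379 -0.57844388  0.23169348]
[[ 9.64885500e-01  2.62670649e-01 -3.18831594e-04]
 [ 2.62670818e-01 -9.64884167e-01  1.60782910e-03]
 [ 1.14693957e-04 -1.63511874e-03 -9.99998657e-01]]
```

The rows are not in the units I measure in: shifts go in shares of 50 mm and turns go in shares of pi rad. I convert before sending: 0.038 m is 0.76, -0.029 m is -0.58.

{"api": "shift_gripper", "payload": {
  "motion": [
    [[0.05, 0.76, -0.58, 0.06, 0], [0.05, 0.76, -0.58, 0.06, 0], [0.05, 0.76, -0.58, 0.06, 0], [0.05, 0.76, -0.58, 0.06, 0], [0.05, 0.76, -0.58, 0.06, 0], [0.05, 0.76, -0.58, 0.06, 0], [0.05, 0.76, -0.58, 0.06, 0], [0.05, 0.76, -0.58, 0.06, 0], [0.05, 0.76, -0.58, 0.06, 0], [0.05, 0.76, -0.58, 0.06, 0]]
  ],
  "clamp_n": 20
}}

```text
t: 1.1
tool_pos: [0.4488, -0.1974, 0.2023]
orientation: [3.114, 0.416, -0.0]
force: [1.3, -0.1, 0.0]
opening: 0.0496
gripper_force: 0.0
```

{"api": "shift_gripper", "payload": {
  "motion": [
    [[0.05, 0.34, -0.9, 0, 0], [0.05, 0.34, -0.9, 0, 0], [0.05, 0.34, -0.9, 0, 0], [0.05, 0.34, -0.9, 0, 0], [0.05, 0.34, -0.9, 0, 0], [0.05, 0.34, -0.9, 0, 0], [0.05, 0.34, -0.9, 0, 0], [0.05, 0.34, -0.9, 0, 0], [0.05, 0.34, -0.9, 0, 0], [0.05, 0, 0, 0, 0.0446], [0.05, 0, 0, 0, 0.0446], [0.05, 0, 0, 0, 0.0446], [0.05, 0, 0, 0, 0.0442], [0.05, 0, 0, 0, 0]]
  ]
}}

```text
t: 2.5
tool_pos: [0.489, 0.2316, 0.2021]
orientation: [3.107, -0.462, -0.001]
force: [-0.6, -0.2, 0.3]
opening: 0.0501
gripper_force: 0.0
```

```bash
cat >> h.py <<'E'
from scipy.spatial.transform import Rotation as Ro
def delta(xy,ang):
    s=sensors.read_state();M=Ro.from_rotvec(s['orientation']).as_matrix();p=s['tool_pos']
    y=np.arctan2(M[1,0],M[0,0]);d=M.T@np.array([xy[0]-p[0],xy[1]-p[1],0])
    print('t',s['t'],'pos',p.round(4),'yaw',y.round(4),'tilt',M[:,2].round(4),'tool d',d.round(4),'turn',round(y-ang,4),'q6',s['q'][5].round(2),'F',s['force'].round(1),'op',s['opening'],s['gripper_force'])
E
python3 -c "
from h import *
delta((.494,.229),-.2932)"
```

```text
t 2.5 pos [0.489  0.2316 0.2021] yaw -0.2953 tilt [-9.e-04 -3.e-04 -1.e+00] tool d [ 0.0055  0.0011 -0.    ] turn -0.0021 q6 2.21 F [-0.6 -0.2  0.3] op 0.05005670701943969 0.0
```

Converted, 0.04 m is 0.8, 0.035 m is 0.7.

{"api": "shift_gripper", "payload": {
  "motion": [
    [[0.04, 0.11, 0.02, 0.7, 0], [0.04, 0, 0, 0.8, 0], [0.04, 0, 0, 0.8, 0], [0.04, 0, 0, 0.6, 0], [0.04, 0, 0, 0.4, 0], [0.04, 0, 0, 0.2, 0], [0.04, 0, 0, 0, 0], [0.04, 0, 0, 0, 0]]
  ]
}}

```text
t: 3.3
tool_pos: [0.495, 0.2294, 0.0286]
orientation: [-3.108, 0.457, -0.002]
force: [0.4, 0.5, 0.7]
opening: 0.0404
gripper_force: 0.0
```

```bash
python3 -c "
from h import *
delta((.494,.229),-.2932)
c=snap('top','t2.png');d=snap('scene','s2.png')
a=cv2.resize(c['image'][220:295,245:320,::-1],(400,400));b=cv2.resize(d['image'][250:325,275:350,::-1],(400,400))
cv2.imwrite('pics/ab.png',np.hstack([a,b]))"
```

```text
t 3.3 pos [0.495  0.2294 0.0286] yaw -0.2918 tilt [ 1.1e-03  4.0e-04 -1.0e+00] tool d [-0.0009  0.0006 -0.    ] turn 0.0014 q6 2.2 F [0.4 0.5 0.7] op 0.04035884058872337 0.0
```

View pics/ab.png

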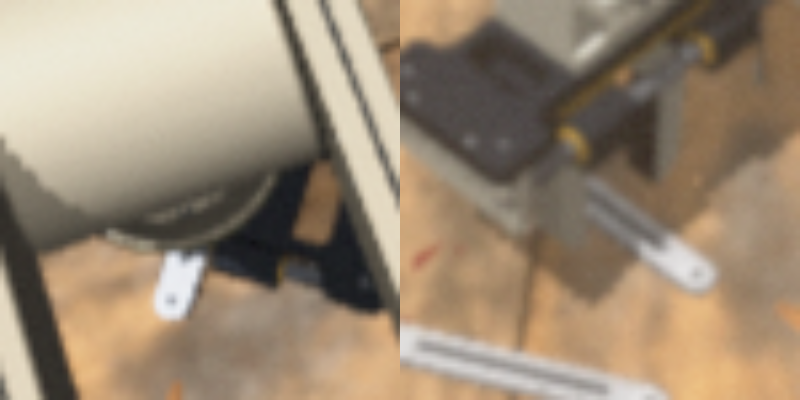

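In the scene crop on the right, the shank lies between the two fingers at about (610,210). I'll go down to 3 mm of engagement and grip.

Converted, 0.006 m is 0.12, 0.0054 m is 0.108.

{"api": "shift_gripper", "payload": {
  "motion": [
    [[0.04, -0.02, 0.012, 0.12, 0], [0.04, 0, 0, 0.108, 0], [0.04, 0, 0, 0, 0], [0.04, 0, 0, 0, 0]]
  ]
}}

```text
t: 3.8
tool_pos: [0.4929, 0.2287, 0.0159]
orientation: [3.108, -0.459, -0.001]
force: [-0.5, -0.1, 0.3]
opening: 0.0398
gripper_force: 0.0
```

{"api": "shift_gripper", "payload": {
  "motion": [
    [[0.01, 0, 0, 0, 0], [0.01, 0, 0, 0, 0], [0.01, 0, 0, 0, 0], [0.01, 0, 0, 0, 0], [0.01, 0, 0, 0, 0], [0.01, 0, 0, 0, 0]]
  ],
  "clamp_n": 25
}}

```text
t: 4.4
tool_pos: [0.4933, 0.2289, 0.0164]
orientation: [-3.108, 0.459, -0.0]
force: [-0.0, -0.5, 0.9]
opening: 0.0155
gripper_force: 25.0
```

```bash
python3 -c "
from h import *
delta((.494,.229),-.2932)"
```

```text
t 4.4 pos [0.4933 0.2289 0.0164] yaw -0.2932 tilt [ 2.e-04  0.e+00 -1.e+00] tool d [ 0.0006 -0.0003  0.    ] turn 0.0 q6 2.2 F [-0.  -0.5  0.9] op 0.015508938937206286 25.000133514404297
```

Converted, -0.05 m is -1, -0.03 m is -0.6, -0.1355 rad / 3.1416 = -0.0431.

{"api": "shift_gripper", "payload": {
  "motion": [
    [[0.01, 0, 0, -0.2, 0], [0.01, 0, 0, -0.6, 0], [0.01, 0, 0, -1, 0], [0.01, 0, 0, 0, -0.0431], [0.01, 0, 0, 0, -0.0431], [0.01, 0, 0, 0, -0.0431], [0.01, 0, 0, 0, 0], [0.01, 0, 0, 0, 0]]
  ]
}}

```text
t: 5.2
tool_pos: [0.4932, 0.2289, 0.1066]
orientation: [-3.137, -0.172, -0.0]
force: [-0.8, -0.0, -0.5]
opening: 0.0155
gripper_force: 25.0
```

```bash
python3 -c "
from h import *
delta((.5216,-.0065),.1134)"
```

```text
t 5.2 pos [0.4932 0.2289 0.1066] yaw 0.1092 tilt [ 3.e-04  1.e-04 -1.e+00] tool d [ 0.0025  0.2371 -0.    ] turn -0.0042 q6 1.8 F [-0.8 -0.  -0.5] op 0.015489209105885358 24.99957025051117
```

Converted, 0.04 m is 0.8, 0.037 m is 0.74.

{"api": "shift_gripper", "payload": {
  "motion": [
    [[0.01, 0.05, 0.74, 0, 0], [0.01, 0, 0.8, 0, 0], [0.01, 0, 0.8, 0, 0], [0.01, 0, 0.8, 0.2, 0], [0.01, 0, 0.8, 0.2, 0], [0.01, 0, 0.8, 0.2, 0], [0.01, 0, 0, 0, 0], [0.01, 0, 0, 0, 0], [0.01, 0, 0, 0, 0]]
  ]
}}

```text
t: 6.1
tool_pos: [0.5226, -0.0056, 0.0765]
orientation: [-3.136, -0.176, -0.0]
force: [0.1, 0.6, -0.2]
opening: 0.0158
gripper_force: 25.0
```

```bash
python3 -c "
from h import *
delta((.5216,-.0065),.1134)
c=snap('top','t3.png');d=snap('scene','s3.png')
a=cv2.resize(c['image'][180:300,330:450,::-1],(400,400));b=cv2.resize(d['image'][170:270,275:405,::-1],(520,400))
cv2.imwrite('pics/ab3.png',np.hstack([a[:,:280],b]))"
```

```text
t 6.1 pos [ 0.5226 -0.0056  0.0765] yaw 0.112 tilt [ 2.e-04  4.e-04 -1.e+00] tool d [-0.0011  0.0007 -0.    ] turn -0.0014 q6 1.35 F [ 0.1  0.6 -0.2] op 0.01578273240338776 25.000033378601074
```

View pics/ab3.png

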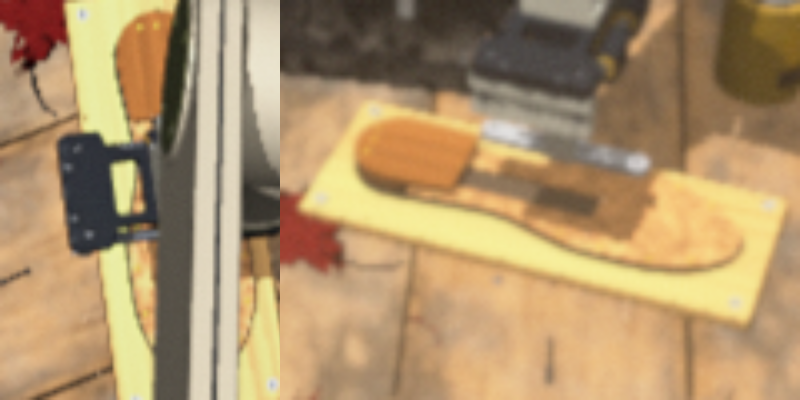

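The shank is held level above the board, with its heel end in front of the heel board edge (scene crop at about (490,130)). Next I'll lower it to sliding height and look again.

Converted, 0.015 m is 0.3, 0.007 m is 0.14.

{"api": "shift_gripper", "payload": {
  "motion": [
    [[0.01, -0.02, 0.014, 0.3, 0], [0.01, 0, 0, 0.3, 0], [0.01, 0, 0, 0.14, 0], [0.01, 0, 0, 0.07, 0], [0.01, 0, 0, 0, 0], [0.01, 0, 0, 0, 0]]
  ]
}}

```text
t: 6.8
tool_pos: [0.5218, -0.0072, 0.0358]
orientation: [3.137, 0.178, 0.0]
force: [1.3, 0.3, 0.1]
opening: 0.0154
gripper_force: 25.0
```

```bash
python3 - <<'E'
from h import *
P=[]
for i in range(4):
    delta((.5216,-.0065),.1134);d=snap('scene','s4.png')
b=cv2.resize(d['image'][190:250,290:390,::-1],(800,480),interpolation=cv2.INTER_CUBIC)
cv2.imwrite('pics/b4.png',b)
E
```

```text
t 6.8 pos [ 0.5218 -0.0072  0.0358] yaw 0.1133 tilt [ 2.e-04 -0.e+00 -1.e+00] tool d [-0.0001 -0.0007 -0.    ] turn -0.0001 q6 1.35 F [1.3 0.3 0.1] op 0.015364115614048532 24.99977856874466
t 6.85 pos [ 0.522  -0.0072  0.036 ] yaw 0.1133 tilt [ 7.e-04 -1.e-04 -1.e+00] tool d [-0.0003 -0.0008 -0.    ] turn -0.0001 q6 1.35 F [ 0.1  0.4 -0.6] op 0.015268236474631297 24.999854564666748
t 6.9 pos [ 0.522  -0.0072  0.0361] yaw 0.1132 tilt [ 9.e-04 -1.e-04 -1.e+00] tool d [-0.0003 -0.0008 -0.    ] turn -0.0002 q6 1.35 F [-0.6  0.1 -0.7] op 0.015336864477492364 24.99993145465851
t 6.95 pos [ 0.522  -0.0072  0.0361] yaw 0.1133 tilt [ 9.e-04 -1.e-04 -1.e+00] tool d [-0.0003 -0.0008 -0.    ] turn -0.0001 q6 1.35 F [ 0.7  0.3 -0.3] op 0.015475667117418587 24.99994844198227
```

View pics/b4.png

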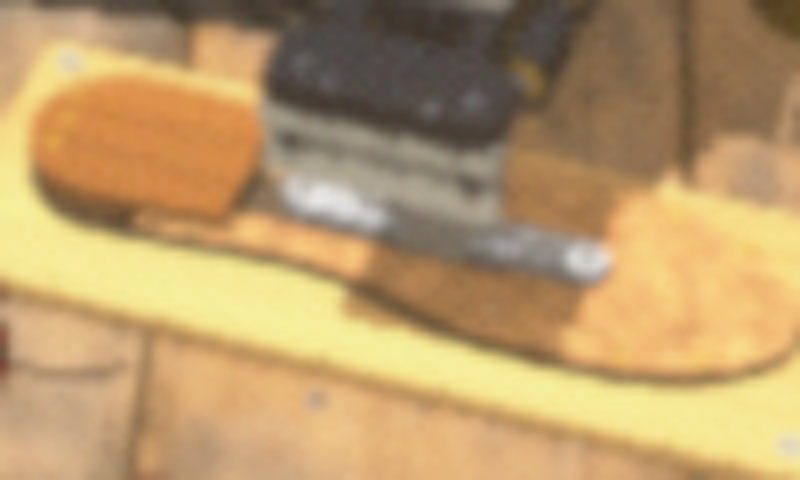

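The shank hovers just over the cork with its front tip at crop (610,260). Its heel tip at (278,190) is just before the heel board edge, which runs from (263,130) to (220,218).

```bash
python3 - <<'E'
from h import *
c=np.load('pics/s4.npz');c0=np.load('pics/scene.npz')
f=lambda p,z:onplane(c,290+(p[0]+.5)/8-.5,190+(p[1]+.5)/8-.5,z).round(4)
h,t=f((278,190),.025),f((610,260),.025);print('heel tip',h,'front',t,'mid',(h+t)/2,np.linalg.norm(h-t))
a,b=f((263,133),.0295),f((218,220),.0295);print('lap',a,b,(a+b)/2)
m=c0['image'][190:250,290:390,::-1];cv2.imwrite('pics/m0.png',cv2.resize(m,(800,480),interpolation=cv2.INTER_CUBIC))
E
```

```text
heel tip [0.5805 0.     0.025 ] front [ 0.4711 -0.018   0.025 ] mid [ 0.5258 -0.009   0.025 ] 0.11087091593380113
lap [ 0.5952 -0.0188  0.0295] [0.5891 0.0268 0.0295] [0.59215 0.004   0.0295 ]
```

View pics/m0.png

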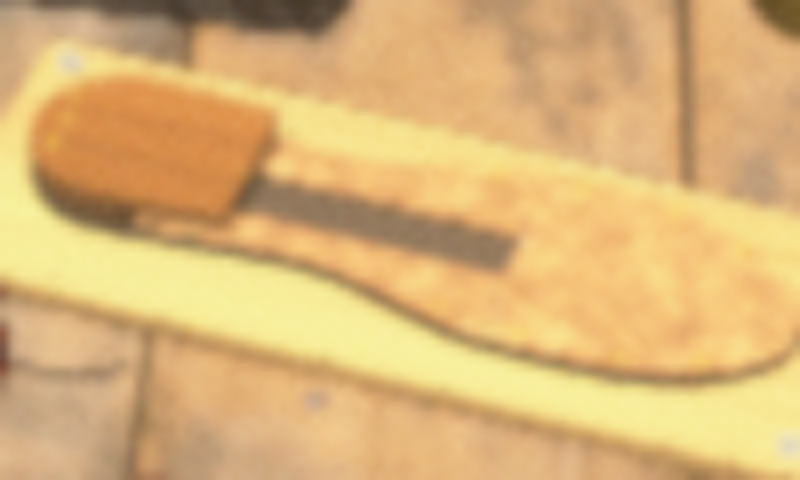

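The clean scene crop shows the channel's front corners at (519,236) and (502,272), and the heel board's front corners at (277,113) and (230,220). From these I'll compute the offset in this same camera.

```bash
python3 - <<'E'
from h import *
c=np.load('pics/scene.npz')
f=lambda p,z:onplane(c,290+(p[0]+.5)/8-.5,190+(p[1]+.5)/8-.5,z)[:2]
u=np.array([np.cos(.1134),np.sin(.1134)]);n=np.array([-u[1],u[0]])
fr=(f((519,236),.0165)+f((502,272),.0175))/2
a,b=f((277,113),.0295),f((230,220),.0295);lap=(a+b)/2
# channel long edges (at lap side): upper (268,180) lower(248,208)
l1,l2=f((262,180),.0165),f((246,208),.0175);
print('front',fr,'lap',lap,'ch at lap',(l1+l2)/2)
ch=(l1+l2)/2-fr;print('ang',np.arctan2(ch[1],ch[0]),np.linalg.norm(f((519,236),.016)-f((502,272),.018)))
for m in (fr+.06*u,lap-.03*u,):
    d=m-np.array([.5258,-.009]);print('mid',m,'along',d@u,'across',d@n)
E
```

```text
front [ 0.50361484 -0.01456541] lap [ 0.59063128 -0.00257081] ch at lap [ 0.59050129 -0.00297747]
ang 0.13258642855086886 0.020891383966304303
mid [ 0.56322947 -0.00777599] along 0.037327567386323326 across -0.003019259243913588
mid [ 0.56082397 -0.00596552] along 0.035142384143523206 across -0.0009482230138289777
```

Converted, 0.005 m is 0.1, 0.004 m is 0.08.

{"api": "shift_gripper", "payload": {
  "motion": [
    [[0.01, 0, 0.012, 0.016, 0], [0.01, 0, 0, 0, 0], [0.01, 0.08, 0, 0, 0], [0.01, 0.1, 0, 0, 0], [0.01, 0.1, 0, 0, 0], [0.01, 0.1, 0, 0, 0], [0.01, 0, 0, 0, 0]]
  ]
}}

```text
t: 7.7
tool_pos: [0.5414, -0.0055, 0.0351]
orientation: [3.136, 0.178, 0.001]
force: [0.2, -0.2, -1.2]
opening: 0.0156
gripper_force: 25.0
```

```bash
python3 -c "
from h import *
delta((.5594,-.0028),.1134)"
```

```text
t 7.7 pos [ 0.5414 -0.0055  0.0351] yaw 0.1134 tilt [ 6.e-04 -0.e+00 -1.e+00] tool d [ 0.0182 -0.0007  0.    ] turn 0.0 q6 1.35 F [ 0.2 -0.2 -1.2] op 0.01560547803085521 24.99996542930603
```

Converted, 0.005 m is 0.1, 0.003 m is 0.06.

{"api": "shift_gripper", "payload": {
  "motion": [
    [[0.01, 0.1, 0, 0, 0], [0.01, 0.1, 0, 0, 0], [0.01, 0.1, 0, 0, 0], [0.01, 0.06, 0, 0, 0], [0.01, 0, 0, 0, 0], [0.01, 0, 0, 0, 0]]
  ]
}}

```text
t: 8.3
tool_pos: [0.5583, -0.0035, 0.0348]
orientation: [-3.137, -0.178, 0.0]
force: [0.3, -1.3, -0.1]
opening: 0.0152
gripper_force: 25.0
```

```bash
python3 -c "
from h import *
delta((.5594,-.0028),.1134)"
```

```text
t 8.3 pos [ 0.5583 -0.0035  0.0348] yaw 0.1134 tilt [-3.e-04  0.e+00 -1.e+00] tool d [ 0.0012 -0.0006 -0.    ] turn 0.0 q6 1.36 F [ 0.3 -1.3 -0.1] op 0.015188390949068159 24.99981254339218
```

{"api": "shift_gripper", "payload": {
  "motion": [
    [[0.01, 0, 0, 0.02, 0], [0.01, 0, 0, 0.02, 0], [0.01, 0, 0, 0, 0], [0.01, 0, 0, 0, 0]]
  ]
}}

```text
t: 8.7
tool_pos: [0.5582, -0.0036, 0.0328]
orientation: [-3.137, -0.178, 0.0]
force: [0.5, -0.1, -0.3]
opening: 0.0157
gripper_force: 25.0
```

```bash
python3 -c "
from h import *
delta((.5594,-.0028),.1134)
d=snap('scene','s5.png')
b=cv2.resize(d['image'][190:250,290:390,::-1],(800,480),interpolation=cv2.INTER_CUBIC)
cv2.imwrite('pics/b5.png',b)"
```

```text
t 8.7 pos [ 0.5582 -0.0036  0.0328] yaw 0.1132 tilt [-2.e-04  0.e+00 -1.e+00] tool d [ 0.0012 -0.0007 -0.    ] turn -0.0002 q6 1.36 F [ 0.5 -0.1 -0.3] op 0.015668894466322303 24.99995470046997
```

View pics/b5.png

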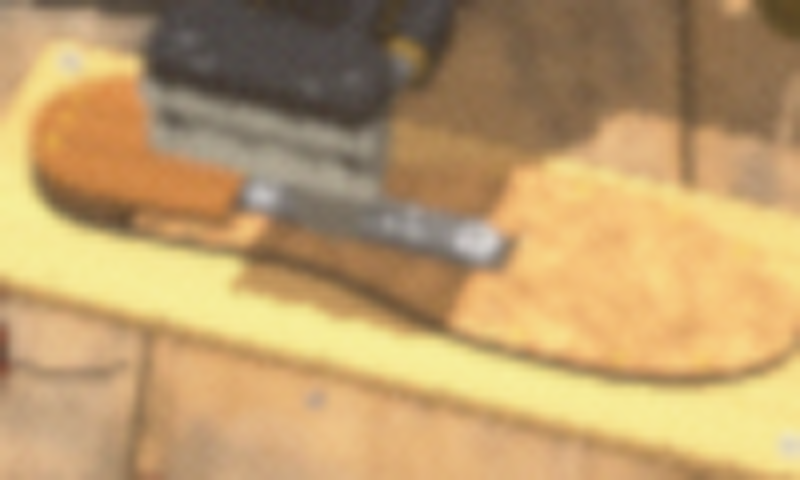

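The shank's end is under the board and it lies in the channel: the front tip is at about (495,250), with a dark strip of channel floor beyond it at (510,245). The heel board is flat. I'll release, rise, close the fingers and press.

Converted, -0.009 m is -0.18, -0.006 m is -0.12.

{"api": "shift_gripper", "payload": {
  "motion": [
    [[0.022, 0, 0, 0, 0], [0.03, 0, 0, 0, 0], [0.03, 0, 0, 0, 0], [0.03, 0, 0, -0.12, 0], [0.03, 0, 0, -0.18, 0], [0, 0, 0, 0, 0], [0, 0, 0, 0, 0], [0, 0, 0, 0, 0], [0, 0, 0, 0, 0], [0, 0, 0, 0, 0], [0, 0, 0, 0, 0]]
  ],
  "clamp_n": 20
}}

```text
t: 9.85
tool_pos: [0.5582, -0.0036, 0.0477]
orientation: [-3.136, -0.178, 0.001]
force: [0.4, 0.3, -0.8]
opening: 0.0004
gripper_force: 0.0
```

```bash
python3 -c "
from h import *
delta((.5594,-.0028),.1134)"
```

```text
t 9.85 pos [ 0.5582 -0.0036  0.0477] yaw 0.1133 tilt [-4.e-04  0.e+00 -1.e+00] tool d [ 0.0013 -0.0006 -0.    ] turn -0.0001 q6 1.36 F [ 0.4  0.3 -0.8] op 0.0004238484801502595 0.0
```

{"api": "shift_gripper", "payload": {
  "motion": [
    [[0, 0, 0, 0.08, 0], [0, 0, 0, 0.08, 0], [0, 0, 0, 0.04, 0], [0, 0, 0, 0, 0], [0, 0, 0, 0, 0]]
  ]
}}

```text
t: 10.35
tool_pos: [0.5583, -0.0036, 0.0378]
orientation: [-3.137, -0.178, 0.0]
force: [-0.2, 0.2, -0.4]
opening: 0.0005
gripper_force: 0.0
```

Converted, 0.001 m is 0.02.

{"api": "shift_gripper", "payload": {
  "motion": [
    [[0, 0, 0, 0.02, 0], [0, 0, 0, 0.02, 0], [0, 0, 0, 0, 0], [0, 0, 0, 0, 0]]
  ]
}}

```text
t: 10.75
tool_pos: [0.5586, -0.0036, 0.0363]
orientation: [3.136, 0.178, 0.001]
force: [-1.3, 0.5, 3.2]
opening: 0.0001
gripper_force: 1.9
```

{"api": "shift_gripper", "payload": {
  "motion": [
    [[0, 0, 0, 0.01, 0], [0, 0, 0, 0, 0], [0, 0, 0, 0, 0]]
  ]
}}

```text
t: 11.05
tool_pos: [0.5586, -0.0036, 0.0363]
orientation: [3.136, 0.178, 0.001]
force: [-3.3, 0.9, 8.7]
opening: 0.0003
gripper_force: 4.3
```

Converted, 0.0005 m is 0.01.

{"api": "shift_gripper", "payload": {
  "motion": [
    [[0, 0, 0, 0.01, 0], [0, 0, 0, 0, 0], [0, 0, 0, 0, 0], [0, 0, 0, 0, 0]]
  ]
}}

```text
t: 11.45
tool_pos: [0.5587, -0.0036, 0.0363]
orientation: [3.136, 0.178, 0.001]
force: [-6.4, -0.2, 12.9]
opening: 0.0005
gripper_force: 6.5
```

```bash
python3 -c "
from h import *
delta((.5594,-.0028),.1134)
d=snap('scene','s6.png')
b=cv2.resize(d['image'][190:250,290:390,::-1],(800,480),interpolation=cv2.INTER_CUBIC)
cv2.imwrite('pics/b6.png',b)"
```

```text
t 11.45 pos [ 0.5587 -0.0036  0.0363] yaw 0.1134 tilt [ 4.e-04 -1.e-04 -1.e+00] tool d [ 0.0008 -0.0007  0.    ] turn -0.0 q6 1.36 F [-6.4 -0.2 12.9] op 0.0005002218820888472 6.540122257720213
```

View pics/b6.png

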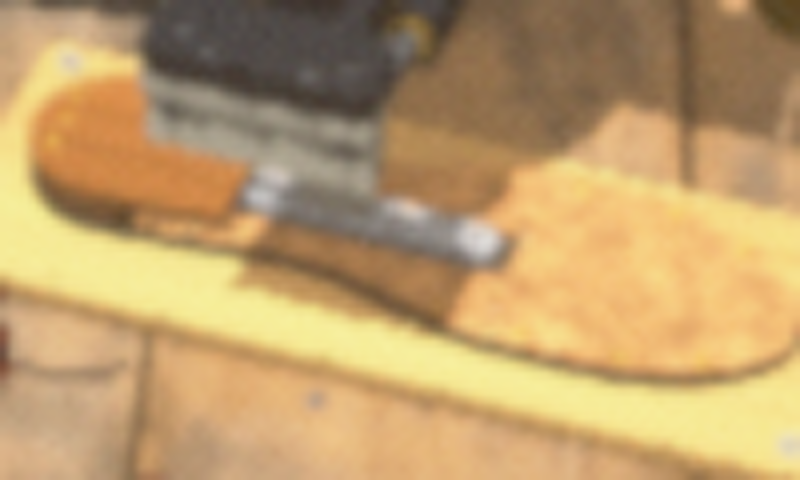

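The shank lies flat, with its top 22 mm above the bench. Its front tip is at about (498,250), a channel gap still shows in front of it, the heel board is down, and the fingers are pressing with about 13 N.

```bash
python3 -c "
from plant import robot
print(robot.close_job())"
```

```text
the job is handed in; nothing more can be done
None
```

I handed the job in at about 11.5 s, with the medium shank flat in the channel, its heel end under the heel board (which stayed down), and the closed fingers pressing it at about 13 N; I have no verdict back.

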